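# Stamp a hatchet-knife blank and hold it up for inspection

### The arm

A 7-joint arm with a two-finger parallel gripper is mounted at the origin on the work surface. World frame = base frame: x ahead of the robot, y to its left, z up, the work surface at z = 0. Lengths are in mm, angles in rad, forces in N, time in s.
With the tool pointing down it reaches from about 400 to 900 mm from the base axis. Payload 5.5 kg.
Tool frame: the origin (TCP) lies on the mounting face of the last link; the fingertips stand 178 mm ahead of it and the grasp point (between the pads) lies ctrl.tcp_to_grasp ahead of it (ctrl.tcp_to_grasp is the distance from the TCP to the grasp point, in mm); z points along the fingers, y is the line along which they close (so a half turn about z gives the same grasp; the last joint's range is limited). The gripper opens to 92 mm and grips with 3 to 60 N. Pads are 19 mm wide; open, the fingers measure 130 mm over their backs; the gripper's body (75 mm by 190 mm) begins 47 mm behind the grasp point.
Start: joints at [-1.037, 0.501, -0.427, 1.55, 0.221, 1.138, -0.21], TCP at [173.843, 626.318, 404.729] pointing down, gripper open.
Joint ranges: [-2.88, 2.88], [-0.31, 2.03], [-1.54, 1.56], [0.2, 2.42], [-1.41, 4.55], [0.19, 2.02], [-2.57, 2.57]. Speed limits (rad/s): [2.57, 2.57, 3.14, 3.14, 3.14, 3.14, 3.14].

### API

Orientations are given as a rotation vector (axis times angle).
In Python, from rig import ctrl gives the robot as it stands. The module is installed in compiled form; this text tells all that it offers.
- The arm moves only by the shell command python3 -m crank 'ROWS' [FORCE]. ROWS is JSON, a list of rows, each a list of 3 entries, a list of its own where there are three numbers: the shift along the tool's x, y, z in units of 30 mm (1.0 is 30 mm), then the turn, a rotation vector about the tool's x, y, z in units of 5 degrees (1.0 is 5 degrees), then the closure, from 0 (fully open) to 1 (shut). A call has 1 to 20 rows; each row shifts and turns the commanded pose from where the row before left it, along the tool's axes as they then stand; what a row does not reach is not made up. A row lasts 1/12 s, in which the tool goes at most 41.7 mm and 7.16 degrees, less where a joint would pass 70% of its speed; a pose out of reach is approached as far as the arm can. A call is refused whole if a number of a shift passes 1 or a number of a turn 1, either way. A call with a gripper value outside its range is refused whole. The fingers move at their own pace and stop on an object; FORCE is the grip in N (left out, the last holds). Time passes only in rows, so rows that do not move let the fingers close. It gives the time, the measured TCP pose, the force, the opening and the grip force at its end, in the units of the state.
- ctrl.state(): the state, without advancing time (a new reading comes with each control period).
- ctrl.read_camera(name): name is "scene" or "top" or "wrist"; returns a dict with "image" (480x640x3 uint8, red, green, blue), "vfov" (degrees; the focal length in pixels is half the picture's height over the tangent of half this angle, whatever the lens; pixels are square), "cx", "cy" (the principal point, pixels), "dist" ([k1, k2, p1, p2, k3] as OpenCV has them; the pictures are not rectified), "R" (3x3) and "t" (3): a world point X has camera coordinates R X + t. Camera axes: x right, y down, z forward; pixel columns grow to the right and rows downward; lengths in mm; the calibration is good to about 2 mm. A picture is of the moment at which its call begins. There is no depth.
- ctrl.sign_off(): hands the job in; it is judged then, once.
The state is a dict: "t": time; "joint_positions": joint angles; "qd": joint speeds; "tau": joint torques, N m; "tool_pos": TCP position; "tool_rot": TCP orientation; "ft_force": force on the tool from outside, world axes, zero at the start; "ft_torque": the same for the moment, N m; "width": finger opening in mm; "grasp_force": force on a finger pad.
Only numpy, scipy, OpenCV 4.12 (cv2) and the standard library are available. Lean on these libraries where they do the work, as an engineer would, in place of code of your own. Each camera call takes 0.05 s, during which the arm holds its last target. There are 200 camera calls.

### The job

Use the mallet to drive the sprung maker's stamp of the stamping jig firmly down onto the tang of the blank, with the mallet and never with the fingers, then set the mallet down on the bench. Draw the blank out of the jig through its open mouth, raise it so that its middle is at least 20 cm above the bench and tip it to a slope of about 45 degrees, tang end uppermost and marked face upward, as for looking at the mark. Finish while still holding it there, still, and leave the whetstone, the billet and the finished knife where they lie.

Things in the scene. Friction and masses are not known exactly. Their poses are not given: they have to be found in the camera images.
- jig: Stamping jig fixed to the bench. Origin on the bench under the stamp's axis; z up; x into the jig: the open mouth faces its -x, roughly towards the robot. Green base plate 12 mm high, x -45 to 55 mm, 116 mm wide, with a 36 mm wide tongue of that height on to x = -165 mm. Steel anvil block with bridge: x -30 to 35 mm, 64 mm wide, 98 mm high.
- jig_mouth (a point): Middle of the sill of the jig's mouth, at x = -30, z = 50 mm in the jig's frame. From here a channel 25 mm wide and 18 mm high (z 50 to 68 mm) runs along the jig's x to an end stop at x = 27 mm; the tang lies in it.
- jig_rest (a point): Middle of the top of the slim work rest under the blade, at x = -140, z = 50 mm in the jig's frame: 14 mm along x, 16 mm wide, standing on the tongue.
- stamp: Sprung stamp sliding vertically in the bridge. Origin at the centre of its struck face, a brass head 28 mm in diameter, 130 mm above the bench when up; axes as the jig's. It goes down 8 mm until its tip meets the tang, against a spring of 2.5 N at the top and 6 N at 8 mm, and springs back when let go. A total push of about 12 to 20 N marks well.
- blank: Dark steel hatchet-knife blank, 0.3 kg, 6 mm thick, lying flat, underside 50 mm above the bench. Origin under its balance point; x towards the tang, z out of the face to be marked (blue patch on the tang). Blade 42 mm wide, x -86 to 44 mm (corner clipped before -65); tang 20 mm wide, x 44 to 114 mm. Lies along the jig's x, origin at -90 to -95 mm there; out of the mouth after 55 mm of draw.
- mallet: Mallet, 0.42 kg, standing by itself on one flat face on the bench, handle level. Origin at the centre of the lower face; z up along the head, x away from the handle. Head 40 mm across (42 mm band), 66 mm long; wooden handle 16 mm wide, 22 mm high, its axis 33 mm above the lower face, out to x = -168 mm (red end). Balance point at x = -7 mm.
- mallet_head (a point): Centre of the mallet's head, 33 mm above its lower face.
- whetstone: Bystander: pale whetstone on a wooden base, 75 x 120 x 44 mm; origin under its centre.
- billet: Bystander: dark steel billet 130 x 28 x 18 mm; origin under its centre, long along x.
- knife: Bystander: finished bright knife lying flat, 5 mm thick, 36 mm wide; blade from x = -95 to 55 mm, dark tang 16 mm wide from 55 to 135 mm.
There are look-alikes about, which are no part of the job. There is more than one size of the mallet; the job needs the smaller.

How it is judged:
By the outcome, as a careful person would: the job done as asked, in the order asked, and still so for the second after the job is handed in, while the arm keeps its last pose, push and grip.
It also fails if it takes over 62 s, if anything falls off the work surface, if the arm or the gripper's body presses on something with over 40 N, if the wrist force passes 120 N, or if a joint passes its speed limit or range.

## Working session

There is one attempt and no reset: what is moved stays moved. The work goes in short steps, Python scripts to look and compute and a shell command to move; the robot and the scene stay as the last step left them, time stands still between calls to the robot, and variables do not carry over. Pictures are saved under pics/ and viewed, at most 10 in all, crops included, and the job is handed in when it is done.

```bash
mkdir -p pics; cat > h.py <<'E'
import numpy as np, cv2
from scipy.spatial.transform import Rotation as Ro
from rig import ctrl
def K(c):
    f=240/np.tan(np.radians(c["vfov"])/2)
    return np.array([[f,0,c["cx"]],[0,f,c["cy"]],[0,0,1.]])
def ray(c,px):
    p=cv2.undistortPoints(np.array(px,float).reshape(-1,1,2),K(c),np.array(c["dist"],float)).reshape(-1,2)
    R=np.array(c["R"]);t=np.array(c["t"])
    d=np.c_[p,np.ones(len(p))]@R
    return -R.T@t,d
def plane(c,px,z):
    o,d=ray(c,px); return o+d*((z-o[2])/d[:,2])[:,None]
def proj(c,X):
    return cv2.projectPoints(np.array(X,float).reshape(-1,1,3),cv2.Rodrigues(np.array(c["R"]))[0],np.array(c["t"],float),K(c),np.array(c["dist"],float))[0].reshape(-1,2)
def save(c,n,crop=None,s=1):
    im=c["image"]
    if crop: im=im[crop[1]:crop[3],crop[0]:crop[2]]
    cv2.imwrite("pics/"+n,cv2.resize(im[:,:,::-1],None,fx=s,fy=s,interpolation=cv2.INTER_CUBIC))
def delta(pos,R):
    "shift (30mm units) in tool axes and turn (5deg units) from present to target"
    s=ctrl.state();R0=Ro.from_rotvec(s["tool_rot"])
    return (R0.inv().apply(np.array(pos)-s["tool_pos"])/30).round(3),np.degrees((R0.inv()*R).as_rotvec()/5).round(3)
E
python3 - <<'E'
from h import *
import pickle
print(ctrl.state(),ctrl.tcp_to_grasp)
for n in("scene","top"):
    c=ctrl.read_camera(n);save(c,n+"0.png");pickle.dump(c,open(n+".pkl","wb"));print(n,c["vfov"],c["dist"],-np.array(c["R"]).T@c["t"])
E
```

```text
{'t': 0.0, 'joint_positions': array([-1.03681698,  0.50185244, -0.42674025,  1.55146991,  0.22077912,
        1.13833044, -0.21029219]), 'qd': array([-0.00026499,  0.00103338, -0.00052676,  0.00068275,  0.00020832,
        0.00112475,  0.00137753]), 'tau': array([ 3.87651971e-04, -5.66588974e+01, -5.81581548e+00, -2.79114890e+01,
       -6.87046722e-02,  3.08863702e-02,  1.70816174e-04]), 'tool_pos': array([173.84253703, 625.9384773 , 403.66235822]), 'tool_rot': array([-0.42397644, -3.11252306,  0.0031184 ]), 'ft_force': array([-0.03250407,  0.0609684 ,  1.04492673]), 'ft_torque': array([ 0.03800381,  0.02067999, -0.06341451]), 'grasp_force': 0.0, 'width': 91.6525364366636} 159.20000000000002
scene 42.788968874923164 [0.06526439 0.         0.         0.         0.        ] [1616.42557776  421.19201027  859.0774668 ]
top 54.08892828152442 [-0.05777112  0.          0.          0.          0.        ] [ 524.00411295   96.62952754 1257.32588077]
```

View pics/scene0.png

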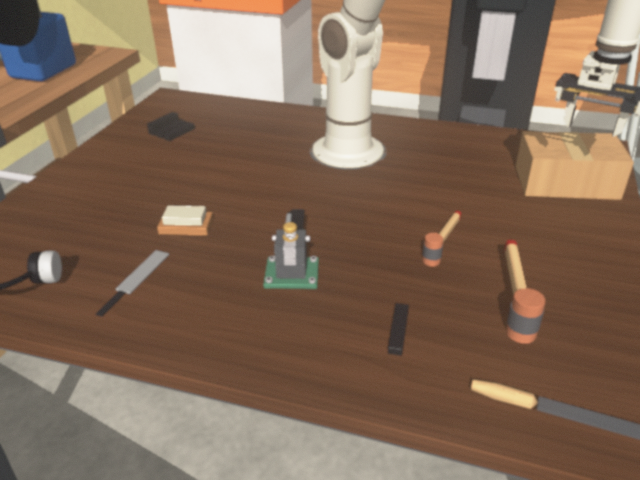

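View pics/top0.png

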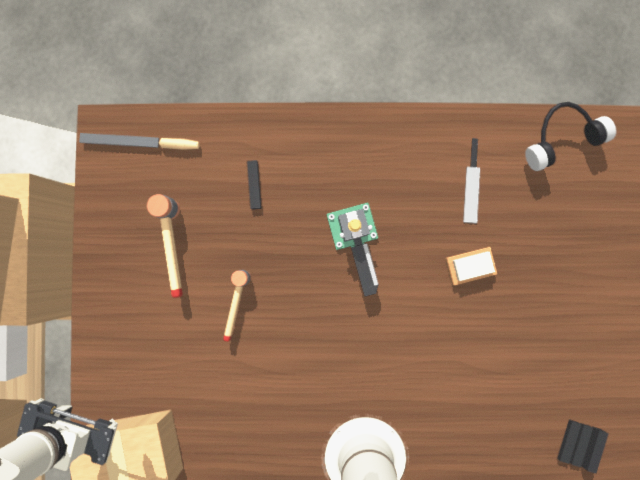

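The mallets are at top (239,278) [small] and (161,207) [large], which is scene (433,248) and (525,315). The small one is mine. The jig is at top (353,228) with its brass head at (355,225), and the blank runs down to (368,293). Look-alikes for the blank are the billet (254,185), the knife (472,190), the file (140,142) and the black block (583,445).

```bash
python3 - <<'E'
from h import *
import pickle
T=pickle.load(open("top.pkl","rb"));S=pickle.load(open("scene.pkl","rb"))
print("tcp px",proj(T,ctrl.state()["tool_pos"]),proj(S,ctrl.state()["tool_pos"]))
def comp(c,lo,hi,box):
    h=cv2.cvtColor(c["image"],cv2.COLOR_RGB2HSV);m=cv2.inRange(h,lo,hi)
    z=np.zeros_like(m);x0,y0,x1,y1=box;z[y0:y1,x0:x1]=m[y0:y1,x0:x1]
    n,l,s,ce=cv2.connectedComponentsWithStats(z);i=1+s[1:,4].argmax()
    return ce[i],s[i],np.uint8(l==i)*255
for nm,lo,hi,box,z in[("head",(3,80,110),(14,255,255),(222,262,260,295),66),("red",(0,180,100),(4,255,255),(215,325,245,350),36),("handle",(12,60,150),(28,200,255),(215,285,250,345),44),
  ("brass",(15,140,150),(30,255,255),(335,210,370,240),130),("green",(60,60,50),(90,255,200),(315,195,390,260),12)]:
    try:
        ce,s,m=comp(T,lo,hi,box);print(nm,ce.round(1),s,plane(T,[ce],z).round(1))
        q=cv2.minAreaRect(cv2.findNonZero(m));print("   rect",q,[plane(T,[p],z).round(1)[0].tolist() for p in cv2.boxPoints(q)])
        if nm=="head": print(cv2.minEnclosingCircle(cv2.findNonZero(m)))
    except Exception as e: print(nm,e)
a=T["image"][195:305,310:400];b=T["image"][255:350,205:275]
A=cv2.resize(a,None,fx=5,fy=5,interpolation=2);B=cv2.resize(b,(int(70*4.2),int(95*4.2)),interpolation=2)
o=np.zeros((550,450+294,3),np.uint8);o[:,:450]=A;o[:399,450:]=B;cv2.imwrite("pics/crop1.png",o[:,:,::-1])
E
```

```text
tcp px [[ 42.43180604 447.87647527]] [[612.19756458  52.24811794]]
head [239.6 275.6] [222 262  38  33 876] [[484.7 322.9  66. ]]
   rect ((240.5, 278.0), (32.0, 37.0), 90.0) [[518.9, 368.2, 66.0], [519.3, 273.7, 66.0], [438.4, 273.0, 66.0], [437.8, 367.3, 66.0]]
((240.5, 278.0), 24.45924949645996)
red attempt to get argmax of an empty sequence
handle [229.  306.8] [215 285  27  51 483] [[403.4 353.7  44. ]]
   rect ((228.0, 310.0), (50.0, 26.0), 90.0) [[459.3, 390.8, 44.0], [459.7, 323.1, 44.0], [331.2, 322.1, 44.0], [330.6, 389.5, 44.0]]
brass attempt to get argmax of an empty sequence
green [347.  243.8] [336 238  19  12  81] [[568.1  48.5  12. ]]
   rect ((344.4060363769531, 242.63424682617188), (9.963691711425781, 18.42124366760254), 79.99201965332031) [[579.9, 81.8, 12.0], [588.5, 33.7, 12.0], [562.5, 29.1, 12.0], [553.9, 77.1, 12.0]]
```

View pics/crop1.png

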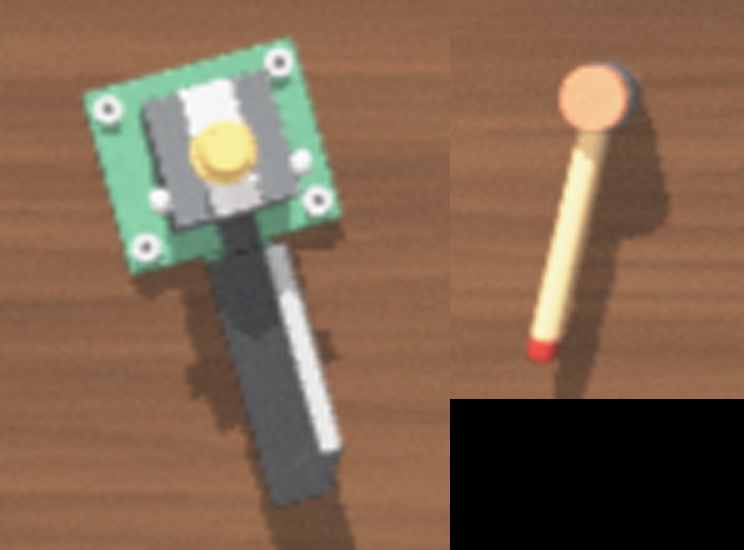

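The left crop shows the jig: brass head at top pixel (354,225), blank running down to (370,294), bright edge on its right. The right crop shows the small mallet: head (239,278), red end (226,338).

```bash
python3 - <<'E'
from h import *
import pickle
T=pickle.load(open("top.pkl","rb"));S=pickle.load(open("scene.pkl","rb"))
L=lambda p:[(p[0]+.5)/5-.5+310,(p[1]+.5)/5-.5+195]
M=lambda p:[(p[0]-450+.5)/4.2-.5+205,(p[1]+.5)/4.2-.5+255]
h=plane(T,[M((594,98))],66)[0];r=plane(T,[M((541,352))],38)[0]
print("head",h,"redend",r,"dist",np.hypot(*(h-r)[:2]),"yaw",np.degrees(np.arctan2(*(h-r)[1::-1])))
g=plane(T,[L(p) for p in[(85,92),(291,38),(341,215),(132,273)]],12);print(g.round(1))
b=plane(T,[L((223,151))],130)[0];print("brass",b)
gc=g.mean(0);xa=(g[0]+g[1]-g[2]-g[3]);xa/=np.linalg.norm(xa);print("jig yaw",np.degrees(np.arctan2(xa[1],xa[0])),"origin from plate",gc-5*xa, np.linalg.norm(g[0]-g[1]),np.linalg.norm(g[1]-g[2]))
e=plane(T,[L((302,498))],56)[0];print("blade end",e, (e-b)[:2]@xa[:2])
im=T["image"]
hsv=cv2.cvtColor(im,cv2.COLOR_RGB2HSV)
for n,p in[("head",(239,278)),("brass",(354,225)),("red",(226,338)),("green",(331,220)),("hand",(231,315)),("wood",(260,330))]: print(n,im[p[1],p[0]],hsv[p[1],p[0]])
# scene cross-check
for n,X in[("headtop",[h[0],h[1],66]),("brass",b),("red",r)]: print(n,proj(S,X))
E
```

```text
head [478.67344363 324.5577021   66.        ] redend [321.06454199 361.41768329  38.        ] dist 161.8617437478515 yaw -13.163175558899125
[[649.9 102.9  12. ]
 [679.1  -6.7  12. ]
 [584.8 -33.1  12. ]
 [553.7  77.7  12. ]]
brass [609.69870146  35.86922489 130.        ]
jig yaw 15.161001953717411 origin from plate [612.06932288  33.88980358  12.        ] 113.38371829329436 97.88049980102646
blade end [438.38209066  -8.47391595  56.        ] -176.95105259723667
head [246 194 144] [ 15 106 246]
brass [247 239 155] [ 27  95 247]
red [231  82  75] [  1 172 231]
green [110 150 128] [ 74  68 150]
hand [247 243 202] [ 27  46 247]
wood [147 103  77] [ 11 121 147]
headtop [[432.43054086 237.00569323]]
brass [[289.53181384 224.41939692]]
red [[456.41960166 212.96808602]]
```

```bash
python3 - <<'E'
from h import *
yaw=np.radians(-13.2)
# tool x = -mallet x, z down
def down(y): # tool x along world yaw y
    return Ro.from_matrix(np.c_[[np.cos(y),np.sin(y),0],[np.sin(y),-np.cos(y),0],[0,0,-1]])
g=np.array([478.7,324.6])-40*np.array([np.cos(yaw),np.sin(yaw)])
print(g,delta([*g,300],down(yaw+np.pi)))
E
```

```text
[439.75684389 333.7340348 ] (array([-11.147,  -7.01 ,   3.471]), array([-0.02 , -0.001, -0.463]))
```

```bash
python3 -m crank '[[[-0.93,-0.58,0],[0,0,-0.46],0],[[-0.93,-0.58,0],[0,0,0],0],[[-0.93,-0.58,0],[0,0,0],0],[[-0.93,-0.58,0],[0,0,0],0],[[-0.93,-0.58,0],[0,0,0],0],[[-0.93,-0.58,0],[0,0,0],0],[[-0.93,-0.58,0.5],[0,0,0],0],[[-0.93,-0.58,0.6],[0,0,0],0],[[-0.93,-0.58,0.6],[0,0,0],0],[[-0.93,-0.58,0.6],[0,0,0],0],[[-0.93,-0.58,0.6],[0,0,0],0],[[-0.93,-0.58,0.6],[0,0,0],0],[[0,0,0],[0,0,0],0],[[0,0,0],[0,0,0],0]]'
python3 - <<'E'
from h import *
import pickle
s=ctrl.state();print(s["joint_positions"].round(2),s["tool_pos"])
c=ctrl.read_camera("wrist");save(c,"w1.png");pickle.dump(c,open("w1.pkl","wb"))
E
```

```text
t: 1.27
tool_pos: [452.5, 342.7, 297.8]
tool_rot: [-0.37, -3.118, 0.005]
ft_force: [-0.3, 0.1, 0.5]
width: 91.8
grasp_force: 0.0
[-0.45  0.47 -0.31  1.85  0.19  0.85  0.48] [452.45654451 342.68480989 297.83841663]
```

View pics/w1.png

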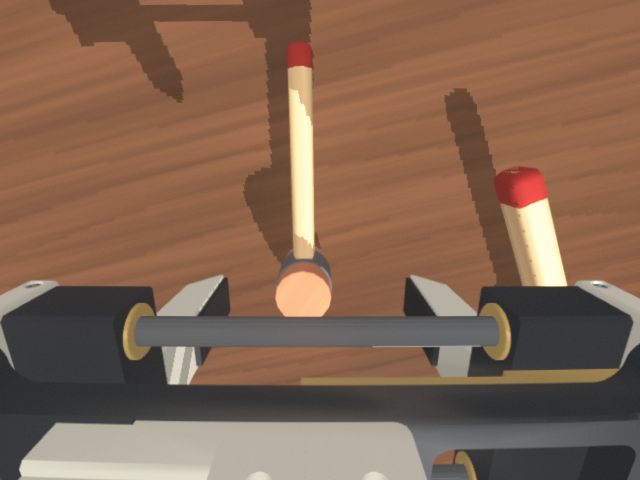

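The wrist picture shows the small mallet: head top at about (303,291), red end at (300,43), handle middle (301,160). The larger mallet's red end is at (521,187).

```bash
cat >> h.py <<'E'
def down(y):
    y=np.radians(y); return Ro.from_matrix(np.c_[[np.cos(y),np.sin(y),0],[np.sin(y),-np.cos(y),0],[0,0,-1]])
E
python3 - <<'E'
from h import *
import pickle
c=pickle.load(open("w1.pkl","rb"))
h=plane(c,[(303.5,291.5)],66)[0];a=plane(c,[(300.5,80)],44)[0];b=plane(c,[(303.5,240)],44)[0];r=plane(c,[(300,43)],42)[0]
u=(b-a)/np.linalg.norm(b-a);y=np.degrees(np.arctan2(u[1],u[0]));print("head",h,"handle yaw",y,"red end",r,(r-h)@u)
v=h-r;y2=np.degrees(np.arctan2(v[1],v[0]));print(y2)
g=r[:2]+(168-40)*u[:2];print(g,delta([*g,192.2],down(y+180)))
E
```

```text
head [472.16311426 328.38938034  66.        ] handle yaw -13.081739529369607 red end [315.10426163 364.58199645  42.        ] -161.1747540293383
-12.976696772977418
[439.78242519 335.61036322] (array([ 0.297, -0.384,  3.557]), array([-0.013, -0.017, -0.05 ]))
```

```bash
python3 -m crank '[[[0.15,-0.19,0.5],[0,0,0],0],[[0.15,-0.19,0.7],[0,0,0],0],[[0,0,0.8],[0,0,0],0],[[0,0,0.8],[0,0,0],0],[[0,0,0.7],[0,0,0],0],[[0,0,0],[0,0,0],0],[[0,0,0],[0,0,0],0]]'
python3 -c "
from h import *
print(delta([439.8,335.6,192.2],down(-13.1+180)))"
```

```text
t: 1.9
tool_pos: [438.4, 337.8, 194.5]
tool_rot: [-0.357, -3.119, 0.001]
ft_force: [0.3, 0.9, -0.3]
width: 91.7
grasp_force: 0.0
(array([-0.063, -0.061,  0.077]), array([-0.008, -0.021,  0.006]))
```

```bash
python3 -m crank '[[[-0.06,-0.06,0.08],[0,0,0],0.3],[[0,0,0],[0,0,0],0.6],[[0,0,0],[0,0,0],0.8],[[0,0,0],[0,0,0],1],[[0,0,0],[0,0,0],1],[[0,0,0],[0,0,0],1],[[0,0,0],[0,0,0],1],[[0,0,0],[0,0,0],1]]' 60
```

```text
t: 2.57
tool_pos: [441.1, 334.4, 192.4]
tool_rot: [0.362, 3.121, 0.0]
ft_force: [-0.5, -0.0, 0.2]
width: 42.9
grasp_force: 0.0
```

```bash
python3 -m crank '[[[0,0,0],[0,0,0],1],[[0,0,0],[0,0,0],1],[[0,0,0],[0,0,0],1],[[0,0,0],[0,0,0],1],[[0,0,0],[0,0,0],1],[[0,0,0],[0,0,0],1],[[0,0,0],[0,0,0],1]]' 60
```

```text
t: 3.15
tool_pos: [441.0, 334.4, 192.2]
tool_rot: [-0.361, -3.121, 0.0]
ft_force: [0.0, 0.3, -0.5]
width: 15.9
grasp_force: 60.0
```

```bash
python3 -m crank '[[[0,0,-0.5],[0,0,0],1],[[0,0,-1],[0,0,0],1],[[0,0,-1],[0,0,0],1],[[0,0,-1],[0,0,0],1],[[0,0,-1],[0,0,0],1],[[0,0,-0.8],[0,0,0],1],[[0,0,0],[0,0,0],1],[[0,0,0],[0,0,0],1]]'
python3 - <<'E'
from h import *
s=ctrl.state()
yaw=-13.1
for yaw in(-13.1,0):
    u=np.array([np.cos(np.radians(yaw)),np.sin(np.radians(yaw))])
    print(yaw,delta([*(np.array([610.5,35])-36*u),s["tool_pos"][2]],down(yaw+180)))
print(s["joint_positions"])
E
```

```text
t: 3.82
tool_pos: [441.2, 334.4, 351.9]
tool_rot: [0.362, 3.119, 0.002]
ft_force: [0.1, -0.4, -4.0]
width: 15.7
grasp_force: 60.0
-13.1 (array([-6.578e+00, -8.426e+00, -2.000e-03]), array([ 0.016,  0.016, -0.025]))
0 (array([-6.610e+00, -8.698e+00, -2.000e-03]), array([ 0.014,  0.018, -2.645]))
[-0.4228581   0.37700871 -0.33791406  1.84966027  0.15242874  0.93806041
  0.51094583]
```

```bash
python3 -m crank '[[[-0.25,-0.3,0],[0,0,0],1],[[-0.5,-0.7,0],[0,0,0],1],[[-0.58,-0.74,0],[0,0,0],1],[[-0.58,-0.74,0],[0,0,0],1],[[-0.58,-0.74,0],[0,0,0],1],[[-0.58,-0.74,0],[0,0,0],1],[[-0.58,-0.74,0],[0,0,0],1],[[-0.58,-0.74,0],[0,0,0],1],[[-0.58,-0.74,0],[0,0,0],1],[[-0.58,-0.74,0],[0,0,0],1],[[-0.58,-0.74,0],[0,0,0],1],[[-0.5,-0.6,0],[0,0,0],1],[[-0.11,-0.17,0],[0,0,0],1],[[0,0,0],[0,0,0],1],[[0,0,0],[0,0,0],1]]'
python3 - <<'E'
from h import *
import pickle
for n in("scene","wrist","top"):
    c=ctrl.read_camera(n);pickle.dump(c,open(n+"2.pkl","wb"))
    if n=="scene": A=c["image"][120:320,190:400]
    if n=="wrist": B=c["image"]
o=np.zeros((600,800,3),np.uint8);o[:400,:420]=cv2.resize(A,None,fx=2,fy=2,interpolation=2);o[:285,420:]=cv2.resize(B,(380,285))
T=c["image"][170:280,290:400];o[285:600,420:735]=cv2.resize(T,(315,315),interpolation=2)
cv2.imwrite("pics/mix2.png",o[:,:,::-1])
E
```

```text
t: 5.07
tool_pos: [574.5, 42.6, 349.1]
tool_rot: [-0.363, -3.116, 0.001]
ft_force: [-0.0, 1.1, -3.7]
width: 15.4
grasp_force: 60.0
```

View pics/mix2.png

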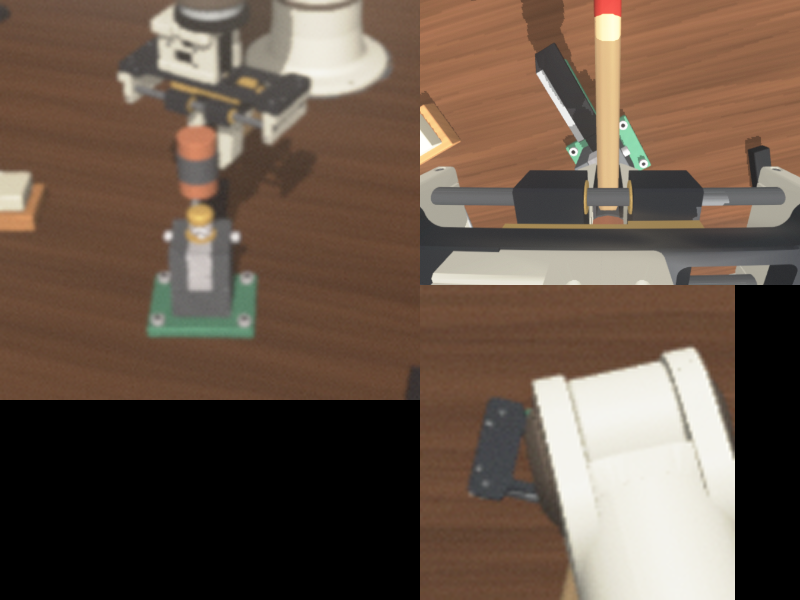

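Scene crop: the mallet head hangs level right above the brass head. Head bottom edge is at full-scene pixel (288.5,217.5), top-face centre is (288,190), and brass top is at (290,225).

```bash
python3 - <<'E'
from h import *
import pickle
c=pickle.load(open("scene2.pkl","rb"));c1=pickle.load(open("scene.pkl","rb"));w=pickle.load(open("wrist2.pkl","rb"));w1=pickle.load(open("w1.pkl","rb"))
im=c["image"]
h=cv2.cvtColor(im,cv2.COLOR_RGB2HSV).astype(int)
# head profile: print mask rows
for v in range(178,236,2):
    r=im[v,270:310].astype(int); d=(r[:,0]-r[:,2])
    print(v,"".join("O" if (a[0]>140 and a[0]-a[2]>60 ) else ("#" if a.max()<95 and abs(a[0]-a[2])<25 else ".") for a in r))
iw=w["image"];
for wi in(w,w1):
    m=cv2.inRange(cv2.cvtColor(wi["image"],cv2.COLOR_RGB2HSV),(0,170,90),(3,255,255))+cv2.inRange(cv2.cvtColor(wi["image"],cv2.COLOR_RGB2HSV),(176,170,90),(180,255,255))
    m[:,:260]=0;m[:,420:]=0;m[200:]=0
    p=cv2.findNonZero(m).reshape(-1,2);print("red",p.min(0),p.max(0))
for p,z in[((288.5,217.5),157),((288,190),223)]: print(plane(c,[p],z))
print("brass",plane(c1,[(290,225.5)],130))
E
```

```text
178 .......................##########.OO....
180 ........................#########.......
182 ........................#####...##......
184 ..........OOOOOOOOOOOOOOOO..............
186 ........OOOOOOOOOOOOOOOOOOOO............
188 ........OOOOOOOOOOOOOOOOOOOO............
190 .........OOOOOOOOOOOOOOOOOOO............
192 .........OOOOOOOOOOOOOOOOOOO............
194 .........OOOOOOOOOOOOOOOOOO.............
196 ..........OOOOOOOOOOOOOOOOO.............
198 ........#...OOOOOOOOOOOOO...............
200 ........##................##............
202 ..........................##............
204 ..........................###...........
206 ..........................####..........
208 ..........................#####.........
210 ..............................#####.....
212 ..........OOOOO.......OOOOO...#####.....
214 ..........OOOOOOOOOOOOOOOOO...#####.....
216 ...........OOOOOOOOOOOOOOOO..######.....
218 ............OOOOOOOOOOOO...########.....
220 ........................##########......
222 ...................OOO...#########......
224 ..............OOOOOOOOOOO..#######......
226 .............OOOOOOOOOOOOO..######......
228 .............OOOOOOOOOOOOO..#######.....
230 ..............OOOOOOOOOOOO..###....#....
232 ................OOOOOOO.................
234 ........................................
red [294   0] [338  26]
red [287  42] [311  66]
[[623.4268084   39.53802765 157.        ]]
[[622.38802916  40.83262403 223.        ]]
brass [[613.26277507  38.179522   130.        ]]
```

```bash
python3 - <<'E'
from h import *
import pickle
c=pickle.load(open("scene2.pkl","rb"))
def xp(p,x):
    o,d=ray(c,[p]);return (o+d[0]*((x-o[0])/d[0,0])).round(1)
print("head bottom near rim",xp((288,219),631),"head top far rim",xp((287.5,183),591),"head mid sides", xp((287.7,206),611))
print("brass",xp((289,227),612),"brass near rim top?",plane(c,[(289,221.5)],130),plane(c,[(289,230)],130))
w=pickle.load(open("wrist2.pkl","rb"));w1=pickle.load(open("w1.pkl","rb"))
a=plane(w1,[(300,66.5)],44)[0];b=plane(w,[(316,26.5+40)],190+11)[0];print(a,b)
b=plane(w,[(316,26.5)],190.+11)[0]; s=np.array([574.5,42.6]);print(a[:2]-[441,334.4],b[:2]-s)
E
```

```text
head bottom near rim [631.   41.2 158.4] head top far rim [591.   28.4 219.6] head mid sides [611.   34.2 176.7]
brass [612.   35.3 124.8] brass near rim top? [[599.53560349  31.07103032 130.        ]] [[629.65392415  41.74746582 130.        ]]
[328.85691637 361.20228492  44.        ] [474.12006389  67.64802579 201.        ]
[-112.14308363   26.80228492] [-112.6771941   27.9267061]
```

```bash
python3 -m crank '[[[0,0,0.3],[0,0,0],1],[[0,0,0.3],[0,0,0],1],[[0,0,0.2],[0,0,0],1],[[0,0,0.1],[0,0,0],1],[[0,0,0.1],[0,0,0],1],[[0,0,0],[0,0,0],1],[[0,0,0],[0,0,0],1]]' 60; python3 -m crank '[[[0,0,0.1],[0,0,0],1],[[0,0,0],[0,0,0],1],[[0,0,0],[0,0,0],1]]'
```

```text
t: 5.8
tool_pos: [575.3, 43.2, 321.4]
tool_rot: [-0.361, -3.12, -0.0]
ft_force: [-2.0, 0.1, -1.4]
width: 15.6
grasp_force: 60.0
t: 6.05
tool_pos: [575.8, 43.2, 318.8]
tool_rot: [0.361, 3.12, 0.001]
ft_force: [-1.1, 0.5, -1.2]
width: 15.6
grasp_force: 60.0
```

```bash
python3 -m crank '[[[0,0,0.08],[0,0,0],1],[[0,0,0.05],[0,0,0],1],[[0,0,0],[0,0,0],1],[[0,0,0],[0,0,0],1]]'; python3 -m crank '[[[0,0,0.06],[0,0,0],1],[[0,0,0],[0,0,0],1],[[0,0,0],[0,0,0],1]]'
```

```text
t: 6.38
tool_pos: [575.8, 43.2, 314.7]
tool_rot: [0.361, 3.12, 0.001]
ft_force: [-0.5, -0.4, 1.6]
width: 15.4
grasp_force: 60.0
t: 6.63
tool_pos: [575.7, 43.3, 314.0]
tool_rot: [0.361, 3.119, 0.0]
ft_force: [-4.3, 0.5, 10.6]
width: 15.0
grasp_force: 60.0
```

```bash
python3 -m crank '[[[0,0,0.007],[0,0,0],1],[[0,0,0],[0,0,0],1],[[0,0,0],[0,0,0],1],[[0,0,0],[0,0,0],1]]'
```

```text
t: 6.97
tool_pos: [575.7, 43.3, 314.0]
tool_rot: [0.361, 3.119, 0.0]
ft_force: [-4.9, -0.2, 10.9]
width: 15.7
grasp_force: 60.0
```

```bash
python3 -m crank '[[[0,0,-0.3],[0,0,0],1],[[0,0,-0.6],[0,0,0],1],[[0,0,-0.6],[0,0,0],1],[[0.58,0.74,0],[0,0,0],1],[[0.58,0.74,0],[0,0,0],1],[[0.58,0.74,0],[0,0,0],1],[[0.58,0.74,0],[0,0,0],1],[[0.58,0.74,0],[0,0,0],1],[[0.58,0.74,0],[0,0,0],1],[[0.58,0.74,0],[0,0,0],1],[[0.58,0.74,0],[0,0,0],1],[[0.58,0.74,0],[0,0,0],1],[[0.58,0.74,0],[0,0,0],1],[[0.58,0.74,0],[0,0,0],1],[[0.2,0.3,0],[0,0,0],1],[[0,0,0],[0,0,0],1],[[0,0,0],[0,0,0],1]]'
python3 - <<'E'
from h import *
print(delta([441,334.4,192.2],down(166.8)))
c=ctrl.read_camera("scene");save(c,"s3.png",(330,120,530,300),3)
E
```

```text
t: 8.38
tool_pos: [440.9, 334.6, 356.8]
tool_rot: [-0.359, -3.12, 0.002]
ft_force: [0.6, -1.1, -4.0]
width: 16.0
grasp_force: 60.0
(array([-7.000e-03,  3.000e-03,  5.488e+00]), array([-0.016, -0.006,  0.013]))
```

View pics/s3.png

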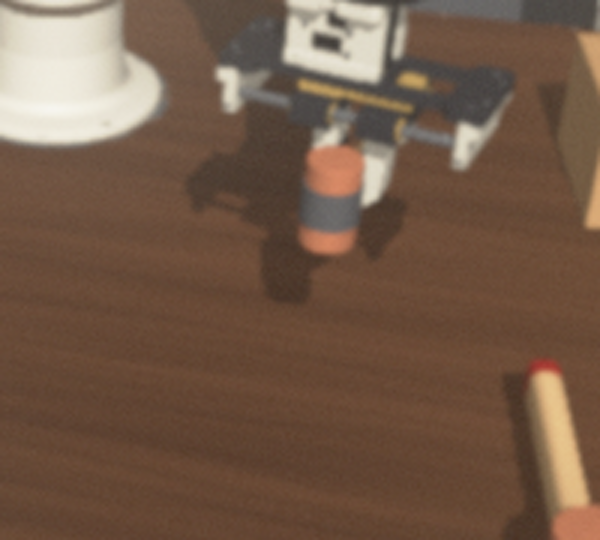

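The crop shows the head at (330,200), level in the grip and over clear bench. I'm lowering it now.

```bash
python3 -m crank '[[[0,0,0.6],[0,0,0],1],[[0,0,1],[0,0,0],1],[[0,0,1],[0,0,0],1],[[0,0,1],[0,0,0],1],[[0,0,0.8],[0,0,0],1],[[0,0,0.5],[0,0,0],1],[[0,0,0.3],[0,0,0],1],[[0,0,0.1],[0,0,0],1],[[0,0,0.1],[0,0,0],1],[[0,0,0],[0,0,0],1],[[0,0,0],[0,0,0],1]]'
```

```text
t: 9.35
tool_pos: [441.8, 334.9, 196.4]
tool_rot: [0.362, 3.119, 0.002]
ft_force: [0.7, -0.7, -3.7]
width: 15.9
grasp_force: 60.0
```

```bash
python3 -m crank '[[[0,0,0.07],[0,0,0],1],[[0,0,0.05],[0,0,0],1],[[0,0,0],[0,0,0],1],[[0,0,0],[0,0,0],1]]'
```

```text
t: 9.68
tool_pos: [441.4, 335.0, 192.3]
tool_rot: [0.361, 3.12, 0.001]
ft_force: [-0.8, 0.8, -2.3]
width: 15.1
grasp_force: 60.0
```

```bash
python3 -m crank '[[[0,0,0.02],[0,0,0],1],[[0,0,0],[0,0,0],1],[[0,0,0],[0,0,0],0.75],[[0,0,0],[0,0,0],0.7],[[0,0,0],[0,0,0],0.5],[[0,0,0],[0,0,0],0.3],[[0,0,0],[0,0,0],0.3],[[0,0,0],[0,0,0],0.3]]'
```

```text
t: 10.35
tool_pos: [441.1, 334.7, 191.1]
tool_rot: [-0.361, -3.121, 0.0]
ft_force: [0.1, 0.6, 0.3]
width: 49.4
grasp_force: 0.0
```

```bash
python3 -m crank '[[[0,0,-0.4],[0,0,0],0.2],[[0,0,-1],[0,0,0],0],[[0,0,-1],[0,0,-0.6],0],[[0,0,-1],[0,0,-1],0],[[0,0,-1],[0,0,-1],0],[[0,0,-0.6],[0,0,-1],0],[[0,0,0],[0,0,-1],0],[[0,0,0],[0,0,-1],0],[[0,0,0],[0,0,0],0]]'
python3 - <<'E'
from h import *
print(delta([500,5.5,340],down(195)))
c=ctrl.read_camera("scene");m=proj(c,[[478,326,66],[478,326,0]]);print(m, c["image"][242,433],c["image"][258,433])
import pickle;p=pickle.load(open("scene.pkl","rb"));d=cv2.absdiff(c["image"],p["image"])[205:275,415:470].max(2);print("mallet moved diff",d.mean())
E
```

```text
t: 11.1
tool_pos: [441.2, 334.6, 342.7]
tool_rot: [-0.409, 3.113, 0.001]
ft_force: [0.5, -0.1, -0.1]
width: 91.9
grasp_force: 0.0
(array([  0.938, -11.105,   0.084]), array([ 0.004,  0.02 , -0.009]))
[[433.1273456  236.94382127]
 [430.33754464 260.46274819]] [208 131  97] [109 104 101]
mallet moved diff 4.355844155844156
```

```bash
python3 -m crank '[[[0.04,-0.4,0],[0,0,0],0],[[0.09,-0.8,0],[0,0,0],0],[[0.09,-1,0],[0,0,0],0],[[0.09,-1,0],[0,0,0],0],[[0.09,-1,0],[0,0,0],0],[[0.09,-1,0],[0,0,0],0],[[0.09,-1,0],[0,0,0],0],[[0.09,-1,0],[0,0,0],0],[[0.09,-1,0],[0,0,0],0],[[0.09,-1,0],[0,0,0],0],[[0.09,-1,0],[0,0,0],0],[[0,-0.6,0],[0,0,0],0],[[0,-0.3,0],[0,0,0],0],[[0,0,0],[0,0,0],0],[[0,0,0],[0,0,0],0]]'
python3 - <<'E'
from h import *
import pickle
c=ctrl.read_camera("wrist");save(c,"w4.png");pickle.dump(c,open("w4.pkl","wb"))
print(delta([521.2,10.9,212.2],down(195)))
E
```

```text
t: 12.4
tool_pos: [498.5, 5.8, 341.1]
tool_rot: [0.402, -3.115, -0.001]
ft_force: [-0.6, 0.3, -1.4]
width: 91.9
grasp_force: 0.0
(array([-0.769, -0.065,  4.296]), array([ 0.012, -0.004, -0.036]))
```

View pics/w4.png

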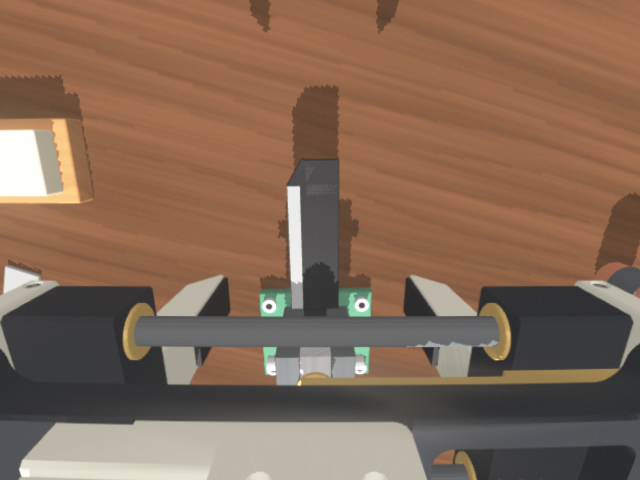

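The wrist picture shows the blank with its blade end at row 160. The left edge runs (289,187)–(291,305) and the right edge is at column 339.

```bash
python3 - <<'E'
from h import *
import pickle
c=pickle.load(open("w4.pkl","rb"))
L=plane(c,[(289,188),(291.3,300)],55);R=plane(c,[(338.7,165),(338,300)],56);e=plane(c,[(322,160)],56)[0]
yw=lambda a,b:np.degrees(np.arctan2(*(b-a)[1::-1]))
print(yw(*L),yw(*R),e)
y=(yw(*L)+yw(*R))/2;u=np.array([np.cos(np.radians(y)),np.sin(np.radians(y))]);n=np.array([-u[1],u[0]])
lat=(L[:,:2].mean(0)@n+R[:,:2].mean(0)@n)/2; print("width",(L[:,:2].mean(0)-R[:,:2].mean(0))@n)
o=u*(e[:2]@u+86)+n*lat;print(y,"origin",o,delta([*o,212.2],down(y+180)))
E
```

```text
14.556778623308526 15.488572387651233 [435.57907531  -5.24297133  56.        ]
width -40.346057298224046
15.02267550547988 origin [520.35979783  10.63966924] (array([-0.74 , -0.066,  4.296]), array([ 0.012, -0.004, -0.04 ]))
```

```bash
python3 -m crank '[[[-0.37,-0.03,0.4],[0,0,0],0],[[-0.37,-0.03,0.8],[0,0,0],0],[[0,0,0.9],[0,0,0],0],[[0,0,0.9],[0,0,0],0],[[0,0,0.7],[0,0,0],0],[[0,0,0.4],[0,0,0],0],[[0,0,0.15],[0,0,0],0],[[0,0,0],[0,0,0],0],[[0,0,0],[0,0,0],0]]'
python3 -c "
from h import *
print(delta([520.4,10.6,212.2],down(195)))"
```

```text
t: 13.2
tool_pos: [521.2, 10.2, 214.5]
tool_rot: [-0.406, 3.114, 0.0]
ft_force: [-0.3, 0.1, 0.5]
width: 91.6
grasp_force: 0.0
(array([0.023, 0.018, 0.076]), array([ 0.001,  0.012, -0.031]))
```

```bash
python3 -m crank '[[[0.02,0.02,0.07],[0,0,0],0.2],[[0,0,0],[0,0,0],0.4],[[0,0,0],[0,0,0],0.5],[[0,0,0],[0,0,0],0.6],[[0,0,0],[0,0,0],0.7],[[0,0,0],[0,0,0],0.8],[[0,0,0],[0,0,0],1],[[0,0,0],[0,0,0],1],[[0,0,0],[0,0,0],1],[[0,0,0],[0,0,0],1]]' 55
```

```text
t: 14.03
tool_pos: [520.1, 9.8, 211.6]
tool_rot: [0.404, -3.115, 0.0]
ft_force: [-0.6, 0.6, 1.0]
width: 41.1
grasp_force: 55.0
```

Gripped at 41 mm. I'll lift about 3 mm inside the channel, then draw.

```bash
python3 -m crank '[[[0,0,-0.05],[0,0,0],1],[[0,0,-0.05],[0,0,0],1],[[0.15,0,0],[0,0,0],1],[[0.3,0,0],[0,0,0],1],[[0.3,0,0],[0,0,0],1],[[0,0,0],[0,0,0],1]]'
```

```text
t: 14.53
tool_pos: [495.4, 3.3, 213.9]
tool_rot: [0.403, -3.111, 0.001]
ft_force: [-1.2, 0.4, -3.3]
width: 41.1
grasp_force: 55.0
```

```bash
python3 -m crank '[[[0.4,0,0],[0,0,0],1],[[0.4,0,0],[0,0,0],1],[[0.4,0,0],[0,0,0],1],[[0.4,0,0],[0,0,0],1],[[0.3,0,0],[0,0,0],1],[[0.1,0,0],[0,0,0],1],[[0,0,0],[0,0,0],1]]'
python3 -m crank '[[[0,0,-0.4],[0,0,0],1],[[0,0,-0.8],[0,0,0],1],[[0,0,-1],[0,0,0],1],[[0,0,-1],[0,0,0],1],[[0,0,-1],[0,0,0],1],[[0,0,-1],[0,0,0],1],[[0,0,-0.8],[0,0,0],1],[[0,0,-0.4],[0,0,0],1],[[0,0,0],[0,0,0],1]]'
python3 -c "
from h import *
print(ctrl.state()['joint_positions'])"
```

```text
t: 15.12
tool_pos: [439.5, -11.5, 214.6]
tool_rot: [0.403, -3.115, 0.0]
ft_force: [0.3, 0.0, -3.1]
width: 40.9
grasp_force: 55.0
t: 15.87
tool_pos: [442.0, -10.8, 410.0]
tool_rot: [-0.404, 3.108, -0.002]
ft_force: [1.6, 0.6, -3.0]
width: 41.2
grasp_force: 55.0
[ 0.30980743  0.10185058 -0.36669775  2.04453099  0.0446905   0.99500943
  1.7499474 ]
```

```bash
python3 -m crank '[[[-0.3,0,0],[0,0,0],1],[[-0.6,0,0],[0,0,0],1],[[-0.8,0,0],[0,0,0],1],[[-0.8,0,0],[0,0,0],1],[[-0.6,0,0],[0,0,0],1],[[-0.2,0,0],[0,0,0],1],[[0,0,0],[0,-0.4,0],1],[[0,0,0],[0,-0.8,0],1],[[0,0,0],[0,-1,0],1],[[0,0,0],[0,-1,0],1],[[0,0,0],[0,-0.8,0],1],[[0,0,0],[0,-0.5,0],1],[[0,0,0],[0,0,0],1]]'
python3 -c "
from h import *
s=ctrl.state();print(s['joint_positions'],Ro.from_rotvec(s['tool_rot']).as_matrix()[:,2])"
```

```text
t: 16.95
tool_pos: [534.7, 13.8, 404.6]
tool_rot: [-0.354, 2.731, 0.071]
ft_force: [-0.8, -1.4, -2.2]
width: 41.1
grasp_force: 55.0
[ 0.32217969  0.17947193 -0.40905101  2.01029814 -0.00360771  0.58249269
  1.76376296] [ 0.36778813  0.09789022 -0.92474288]
```

```bash
python3 -m crank '[[[-0.3,0,0],[0,0,0],1],[[-0.6,0,0],[0,0,0],1],[[-0.8,0,0],[0,0,0],1],[[-0.8,0,0],[0,0,0],1],[[-0.4,0,0],[0,0,0],1],[[-0.1,0,0],[0,-0.5,0],1],[[0,0,0],[0,-0.8,0],1],[[0,0,0],[0,-0.8,0],1],[[0,0,0],[0,-0.3,0],1],[[0,0,0],[0,0,0],1]]'
python3 -c "
from h import *
s=ctrl.state();print(s['joint_positions'],Ro.from_rotvec(s['tool_rot']).as_matrix()[:,2])"
```

```text
t: 17.78
tool_pos: [616.5, 35.5, 439.9]
tool_rot: [-0.327, 2.524, 0.103]
ft_force: [-0.4, -0.5, -3.2]
width: 41.2
grasp_force: 55.0
[ 0.2980779   0.25237185 -0.42633358  1.88268245  0.01172521  0.43565988
  1.73492167] [ 0.54543204  0.14497737 -0.82552132]
```

```bash
python3 -m crank '[[[-0.3,0,0],[0,-0.4,0],1],[[-0.4,0,0],[0,-0.6,0],1],[[-0.3,0,0],[0,-0.6,0],1],[[-0.1,0,0],[0,-0.4,0],1],[[0,0,0],[0,-0.12,0],1],[[0,0,0],[0,0,0],1],[[0,0,0],[0,0,0],1],[[0,0,0],[0,0,0],1],[[0,0,0],[0,0,0],1],[[0,0,0],[0,0,0],1]]'
python3 - <<'E'
from h import *
s=ctrl.state();z=Ro.from_rotvec(s['tool_rot']).as_matrix()[:,2]
print(s['joint_positions'],np.degrees(np.arccos(-z[2])),s["tool_pos"]+159*z,abs(s["qd"]).max())
c=ctrl.read_camera("scene");m=proj(c,[s["tool_pos"]+159*z])[0].astype(int);x,y=m;print(m)
A=cv2.resize(c["image"][y-100:y+160,x-130:x+130],None,fx=2,fy=2,interpolation=2);B=c["image"][150:300,400:500]
A=np.hstack([A,np.zeros((520,280,3),np.uint8)]);A[:390,540:800]=cv2.resize(B,(260,390));cv2.imwrite("pics/end.png",A[:,:,::-1])
E
```

```text
t: 18.62
tool_pos: [641.7, 42.0, 460.9]
tool_rot: [-0.304, 2.339, 0.126]
ft_force: [0.2, 0.1, -3.0]
width: 40.8
grasp_force: 55.0
[ 0.34454484  0.25905177 -0.4811952   1.8837205  -0.04486203  0.25012024
  1.79363585] 45.05339010768993 [750.51176689  70.7584041  348.56594574] 0.003819381379553117
[276 166]
```

View pics/end.png

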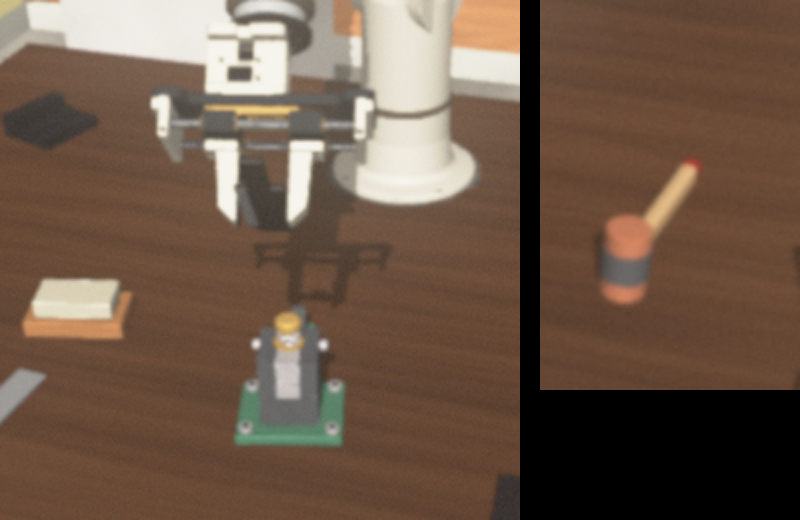

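Mallet stands on the bench and the jig is empty. The blank is between the fingers (crop 262,195). I'll check its slope from the wrist camera and in projection.

```bash
python3 - <<'E'
from h import *
s=ctrl.state();M=Ro.from_rotvec(s['tool_rot']).as_matrix();g=s["tool_pos"]+159.2*M[:,2]
P=lambda x,y,z:g-M[:,0]*x+M[:,1]*y-M[:,2]*z
pts=[P(114,0,-3),P(44,0,-3),P(-86,0,-3),P(-86,21,-3),P(-86,-21,-3)]
c=ctrl.read_camera("scene");print(proj(c,pts).round(0).tolist())
im=c["image"].copy()
for p in proj(c,pts): cv2.circle(im,tuple(p.round().astype(int).tolist()),1,(255,0,0),-1)
w=ctrl.read_camera("wrist");wi=w["image"].copy()
for p in proj(w,[P(-86,21,3),P(-86,-21,3),P(-40,21,3),P(-40,-21,3)]): cv2.circle(wi,tuple(p.round().astype(int).tolist()),3,(0,255,0),-1)
o=np.zeros((480,800,3),np.uint8);o[:300,:400]=cv2.resize(wi,(400,300));o[:480,400:]=cv2.resize(im[120:216,236:316],(400,480),interpolation=2)
cv2.imwrite("pics/end2.png",o[:,:,::-1])
E
```

```text
[[269.0, 148.0], [274.0, 161.0], [281.0, 181.0], [293.0, 181.0], [270.0, 181.0]]
```

View pics/end2.png

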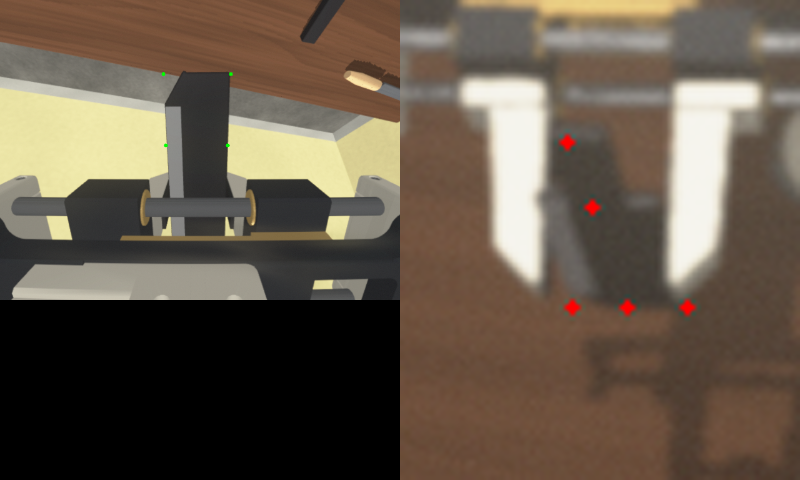

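The predicted blank corners land on the seen ones: wrist (164,74) and (231,74), and the blade end in the scene view. So the blank has not turned in the grip and stands at 45° with the tang up.

```bash
python3 -c "
from rig import ctrl
print(ctrl.sign_off())"
```

```text
the job is handed in; nothing more can be done
None
```

I handed the job in at about 19 s, but no verdict came back. The mallet drove the stamp down with about 15 N and stands back on the bench. The blank is out of the jig, held still at 45° with the tang up, the marked face up and its middle about 35 cm above the bench.

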